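# Shut the cash drawer and hold the card terminal out to the customer

## Task

The customer across the counter wants to pay by card instead of cash. First push the open cash drawer fully home until it clicks in and stays shut. Then draw the card terminal up out of its charging dock, turn it so its screen faces the customer straight across the counter, leaning back about halfway between upright and flat with its top end up, and finish while still holding it there, still and at least 15 cm clear of the counter; leave everything else on the counter where it stands.

Things in the scene. Friction and masses are not known exactly. Their poses are not given: they have to be found in the camera images.
- counter: the white counter; its top is at z = 0, axes as the world's: x points straight across the counter to the customer, who stands beyond its far edge
- till: black steel cash drawer housing, fixed, 330 wide, 360 deep, 90 high; on top, more than 120 behind its front, stand a tablet and a receipt printer, up to 240 above the counter. Origin: middle of its lower front edge, on the counter; x points back into the housing, y along the front to the left. The drawer slides out to its -x
- cash_drawer (a joint): how far the drawer stands out of the housing, in m: 0 = home. It slides with about 2 N of friction plus damping of 8 N per m/s. A sprung ball catch resists from 14 mm (up to about 8 N more, so some 10 N in all) until its dead point at 6 mm; beyond that it pulls the drawer home by itself and holds it there, against a rubber stop that gives a few mm if pushed on
- drawer_front (a point): centre of the outer face of the drawer's flat front, which is 326 wide, 78 high (from 6 to 84 above the counter) and has no handle; it moves with the drawer, and its axes are those of the till
- dock: dark charging dock, fixed to the counter; foot 125 by 100 (-50 to 75 along its x), origin on its underside, z up. The terminal stands in its pocket leaning back to the dock's +x, 20 degrees from upright, its screen looking to the dock's -x and 20 degrees upward
- dock_pocket (a point): centre of the pocket's floor, 26 above the counter; axes as the dock's. Walls reach 25 up the terminal's sides, a lip 17 up its front, a rest 62 up its back; play about 2 at each side, 3 front to back, so the terminal slides out only along its own length (direction 0.342, 0, 0.940 in the dock's axes) until it has risen 28
- terminal: dark grey card payment terminal with a light blue screen in its upper half and a keypad with red, yellow and green keys below, 60 wide, 120 long, 19 thick, 190 to 310 g. Origin in its middle; x across its width, y along its length to the top end, z out of the screen. In the dock, its upper 90 mm stand free at both sides; grip it by the two long side faces, 60 apart
- terminal_foot (a point): middle of the terminal's lower end, 60 below its origin along its own length
- reader_eye (a point): the point in the air 400 straight out from the middle of the terminal along its z, where the eye of someone reading the screen would be; it must end up on the customer's side
- tip_jar: glass tip jar, 86 across, 115 high, origin under its middle; bystander
- cup_stack: stack of white paper cups, 87 across, 169 high, origin under its middle; bystander
- stirrer_pot: white pot with wooden stirrers, 72 across, 150 high, origin under its middle; bystander
- milk_pitcher: steel milk pitcher, 84 across, 100 high, origin under its middle, handle to its +y; bystander
- cup_saucer: white espresso cup on a saucer 120 across, 65 high, origin under its middle; bystander
- syrup_bottle: amber syrup bottle with a pump, 72 across, 284 high, origin under its middle; bystander
- loyalty_stamp: small wooden hand stamp, 32 across, 68 high, origin under its middle; bystander
There are look-alikes about, which are no part of the job. Of the things like the terminal, leave any that is pink; of the rest the smaller one is meant.

How it is judged:
By the outcome, as a careful person would: the job done as asked, in the order asked, and still so for the second after the job is handed in, while the arm keeps its last pose, push and grip.
It also fails if it takes over 53 s, if anything falls off the work surface, if the arm or the gripper's body presses on something with over 40 N, if the wrist force passes 120 N, or if a joint passes its speed limit or range.

## Robot

A 6-joint arm with a two-finger parallel gripper is mounted at the origin on the work surface. World frame = base frame: x ahead of the robot, y to its left, z up, the work surface at z = 0. Lengths are in mm, angles in degrees, forces in N, time in s.
With the tool pointing down it reaches from about 350 to 775 mm from the base axis. Payload 7.3 kg.
Tool frame: the origin (TCP) lies on the centre line of the jaws, within the pads' length; the fingertips stand 14 mm ahead of it and the grasp point (between the pads) lies 5 mm behind it (finger_overhang is the distance from the TCP to the fingertips, in mm); z points along the fingers, y is the line along which they close (so a half turn about z gives the same grasp; the last joint's range is limited). The gripper opens to 92 mm and grips with 3 to 60 N. Pads are 19 mm wide; open, the fingers measure 130 mm over their backs; the gripper's body (75 mm by 190 mm) begins 47 mm behind the grasp point.
Start: joints at [-8.365, 19.595, 87.324, -0, 73.075, -8.365], TCP at [525.018, 0.02, 240.741] pointing down, gripper open.
Joint ranges: [-145.02, 145.02], [-44.19, 115.74], [2.07, 154.8], [-57.11, 237.11], [16.16, 152.29], [-177.93, 177.93]. Speed limits (degrees/s): [147.25, 147.25, 180, 180, 180, 180].

## Interface

Orientations are given as a 3x3 rotation matrix whose columns are the frame's x, y, z axes.
In Python, from cell import read_state, capture, finish_job, finger_overhang gives the robot as it stands.
- The arm moves only by the tool arm_command, never from a script. Its argument "motion" is a list that holds one entry, the list of rows, each a list of 5 numbers: the gripper's target within -1 to 1 (fully open at 1, half-way at 0, shut at -1), then the shift along the tool's x, y, z normalised to -1 to 1, where 1 is 10 cm, then the turn about the tool's z normalised to -1 to 1, where 1 is 0.5 rad. A call has exactly 10 rows; each row is the pose to reach, as a shift and turn from the pose commanded when the call began, along the tool's axes at that moment; what a row does not reach only later rows make up. A row lasts 1/10 s, in which the tool goes at most 50 mm and 8.59 degrees, less where a joint would pass 70% of its speed; a pose out of reach is approached as far as the arm can. A call with a number of a shift or a turn outside -1 to 1 is refused whole. A call with a gripper value outside its range is refused whole. The fingers move at their own pace and stop on an object; "newtons" is the grip in N (left out, the last holds). Time passes only in rows, so rows that repeat a pose let the fingers close, or fill a call up. It gives the time, the measured TCP pose, the force, the opening and the grip force at its end, in the units of the state.
- read_state(): the state, without advancing time (a new reading comes with each control period).
- capture(name): name is "scene" or "side" or "wrist"; returns a dict with "color" (400x640x3 uint8, red, green, blue), "camera_matrix" (3x3 intrinsics, pixels), "k1" (the pictures are not rectified: a ray, as slopes to the right and down, at radius r is drawn at 1 + k1 r^2 times it, then the intrinsics apply), "cam_to_world" (4x4, takes a point from camera to world coordinates). Camera axes: x right, y down, z forward; pixel columns grow to the right and rows downward; lengths in mm; the calibration is good to about 2 mm. A picture is of the moment at which its call begins. There is no depth.
- finish_job(): hands the job in; it is judged then, once.
The state is a dict: "time_s": time; "q": joint angles; "dq": joint speeds; "joint_torque": joint torques, N m; "tcp_pos": TCP position; "tcp_rot": TCP orientation; "wrist_force": force on the tool from outside, world axes, zero at the start; "moment": the same for the moment, N m; "opening": finger opening in mm; "grip_force": force on a finger pad.
Only numpy, scipy, OpenCV 4.12 (cv2) and the standard library are available. Lean on these libraries where they do the work, as an engineer would, in place of code of your own. Each camera call takes 0.05 s, during which the arm holds its last target. There are 200 camera calls.

## Working session

There is one attempt and no reset: what is moved stays moved. The work goes in short steps, Python scripts to look and compute and a tool call to move; the robot and the scene stay as the last step left them, time stands still between calls to the robot, and variables do not carry over. Pictures are saved under pics/ and viewed, at most 10 in all, crops included, and the job is handed in when it is done.

Besides the shell and the picture viewer there is one more tool, called after "Emit:" in YAML: its name, and indented under it one key for each argument. arm_command: Moves the arm, as the interface text tells. Its arguments: {"type":"object","properties":{"motion":{"type":"array"},"newtons":{"type":"number"}},"required":["motion"]}

```bash
mkdir -p pics; ls; cat > h.py <<'E'
import numpy as np, cv2, pickle, sys
from cell import read_state, capture, finish_job, finger_overhang
def snap(n,f):
    c=capture(n); cv2.imwrite(f'pics/{f}.png',cv2.cvtColor(c['color'],cv2.COLOR_RGB2BGR)); pickle.dump(c,open(f'pics/{f}.pkl','wb')); return c
def load(f): return pickle.load(open(f'pics/{f}.pkl','rb'))
def ray(c,u,v):
    K=np.array(c['camera_matrix']);T=np.array(c['cam_to_world'])
    d=np.array([(u-K[0,2])/K[0,0],(v-K[1,2])/K[1,1]]);s=d.copy()
    for _ in range(30): s=d/(1+c['k1']*(s@s))
    w=T[:3,:3]@np.array([*s,1]); return T[:3,3],w/np.linalg.norm(w)
def atz(c,u,v,z):
    o,w=ray(c,u,v); return o+w*(z-o[2])/w[2]
def tri(obs):
    A=np.zeros((3,3));b=np.zeros(3)
    for c,u,v in obs:
        o,w=ray(c,u,v);P=np.eye(3)-np.outer(w,w);A+=P;b+=P@o
    return np.linalg.solve(A,b)
def proj(c,p):
    K=np.array(c['camera_matrix']);T=np.array(c['cam_to_world'])
    q=T[:3,:3].T@(np.array(p)-T[:3,3]);s=q[:2]/q[2];s=s*(1+c['k1']*(s@s));return K[:2,:2]@s+K[:2,2]
E
python3 - <<'E'
from h import *
for n in ['scene','side','wrist']:
    c=snap(n,n+'0');print(n,np.round(c['cam_to_world'],3).tolist(),np.round(c['camera_matrix'],1).tolist(),c['k1'])
print(finger_overhang if not callable(finger_overhang) else finger_overhang(), read_state())
E
```

```text
pics
scene [[-0.805, 0.494, -0.328, 966.465], [0.593, 0.676, -0.438, 573.238], [0.006, -0.547, -0.837, 1255.73], [0.0, 0.0, 0.0, 1.0]] [[441.3, 0.0, 323.5], [0.0, 441.3, 201.4], [0.0, 0.0, 1.0]] -0.04279468276841715
side [[0.981, -0.121, 0.154, 331.566], [-0.195, -0.669, 0.717, -933.415], [0.017, -0.733, -0.68, 1041.46], [0.0, 0.0, 0.0, 1.0]] [[368.9, 0.0, 316.0], [0.0, 368.9, 198.9], [0.0, 0.0, 1.0]] -0.012505141102367322
wrist [[1.0, 0.001, -0.0, 524.643], [0.001, -0.957, -0.289, 79.509], [-0.001, 0.289, -0.957, 383.944], [0.0, 0.0, 0.0, 1.0]] [[330.4, 0.0, 317.9], [0.0, 330.4, 199.5], [0.0, 0.0, 1.0]] -0.06269556290963704
14.0 {'time_s': 0.15, 'q': array([-8.36692906e+00,  1.96293272e+01,  8.73623567e+01, -7.75980594e-04,
        7.30754674e+01, -8.36518319e+00]), 'dq': array([-0.03791915, -0.20108813, -0.11248985,  0.12013683, -0.06385016,
       -0.11946295]), 'joint_torque': array([ 7.52666965e-04, -4.31470585e+01, -2.44352603e+01,  7.18239485e-02,
        5.38185902e-02, -1.32920518e-04]), 'tcp_pos': array([5.24724961e+02, 4.27367058e-02, 2.40199960e+02]), 'tcp_rot': array([[ 2.66124770e-05,  9.99999325e-01, -1.16142131e-03],
       [ 9.99999987e-01, -2.64293120e-05,  1.57722622e-04],
       [ 1.57691820e-04, -1.16142549e-03, -9.99999313e-01]]), 'wrist_force': array([ 1.15408637,  0.27300303, -0.43596214]), 'moment': array([ 0.02350033,  0.00249691, -0.02024857]), 'grip_force': 0.0, 'opening': 91.83180353042435}
```

View pics/scene0.png

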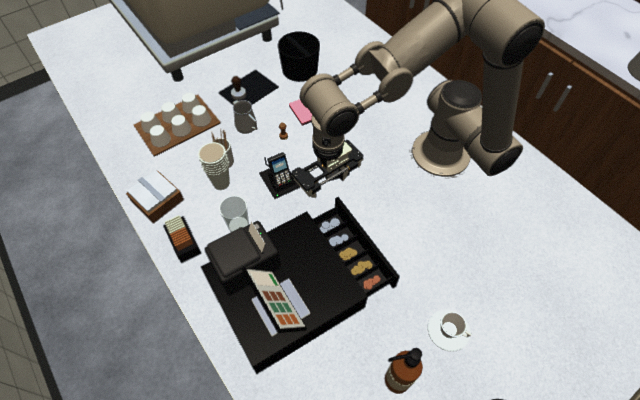

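View pics/side0.png

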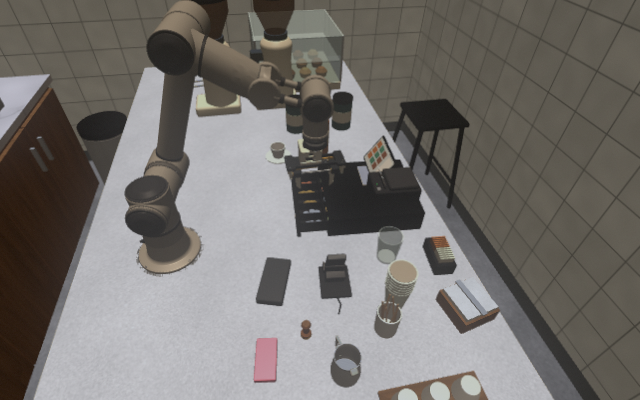

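Scene: terminal in dock at (278,165), drawer front (340,200)–(398,280). In the side view, the candidates are: docked terminal (335,270), dark slab lying flat (274,281) and pink slab (266,360). Pink is excluded. The docked one is smaller than the dark slab and has the screen and keypad, so I'll check it in a crop.

```bash
python3 - <<'E'
from h import *
a=cv2.imread('pics/scene0.png');b=cv2.imread('pics/side0.png')
R=lambda i,x,y,w,h,s:cv2.resize(i[y:y+h,x:x+w],None,fx=s,fy=s,interpolation=cv2.INTER_CUBIC)
cv2.imwrite('pics/m1.png',np.vstack([np.hstack([R(a,240,140,80,60,5),R(b,300,240,80,60,5)]),np.hstack([R(a,300,190,133,100,3)[:300,:399],np.zeros((300,1,3),np.uint8),R(b,270,150,100,75,4)])]))
E
```

```text
(no output)
```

View pics/m1.png

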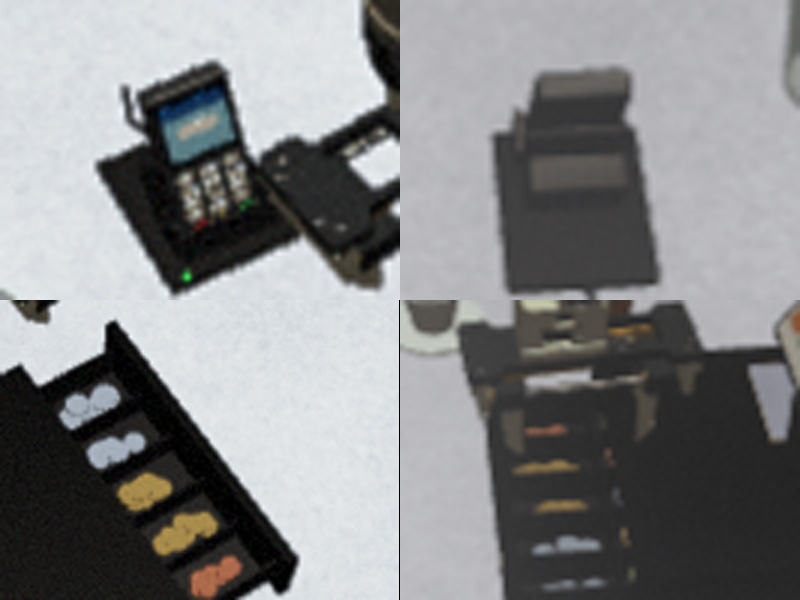

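View pics/wrist0.png

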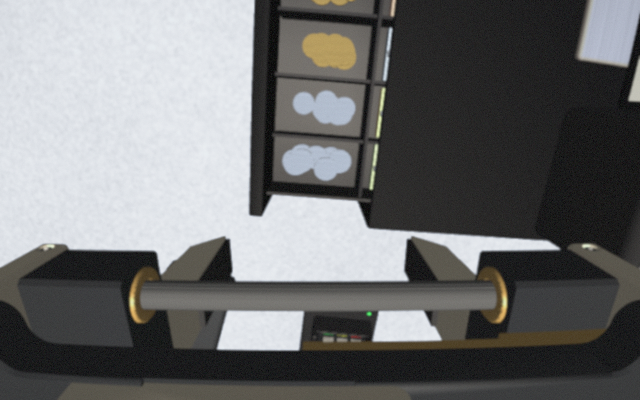

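Confirmed: the docked terminal has the blue screen and red/yellow/green keys. The wrist view shows the drawer front's outer edge near column 252, with its right end at (252,213). Next I'll triangulate.

```bash
python3 - <<'E'
from h import *
s=load('scene0');d=load('side0');w=load('wrist0')
np.set_printoptions(precision=1,suppress=True)
print('dock foot scene z10'); 
for u,v in [(98,162),(178,293),(298,237)]: print(atz(s,240+u/5,140+v/5,10))
print('side')
for u,v in [(95,133),(105,292),(258,283),(236,125)]: print(atz(d,300+u/5,240+v/5,10))
print('term top back edge/front edge tri (scene L = side R?)')
S=lambda u,v:(s,240+u/5,140+v/5); D=lambda u,v:(d,300+u/5,240+v/5)
for n,a,b in [('frontA',S(150,105),D(140,72)),('frontB',S(228,75),D(230,70)),('frontA2',S(150,105),D(230,70)),('frontB2',S(228,75),D(140,72))]:
    p=tri([a,b]); print(n,p,proj(s,p)-a[1:],proj(d,p)-b[1:])
print('drawer front top edge z84: scene outer')
S3=lambda u,v:(s,300+u/3,190+(v-300)/3)
for u,v in [(113,322),(298,562)]: print(atz(s,*S3(u,v)[1:],84))
print('bottom z6'); print(atz(s,*S3(285,592)[1:],6))
print('wrist z84',[atz(w,u,v,84) for u,v in [(258,0),(251,213),(268,213)]])
print('till front', [atz(w,u,v,90) for u,v in [(394,0),(370,227),(545,238)]])
print('side z84',atz(d,297,233,84),atz(d,299,233,84))
E
```

```text
dock foot scene z10
[ 587.1 -309.6   10. ]
[ 601.9 -183.2   10. ]
[ 510.  -173.3   10. ]
side
[ 509.1 -183.6   10. ]
[ 490.3 -306.8   10. ]
[ 588.1 -318.6   10. ]
[ 606.2 -194.9   10. ]
term top back edge/front edge tri (scene L = side R?)
frontA [ 548.1 -238.3  127.9] [ 7.2 -1.9] [7.6 1.4]
frontB [ 550.9 -235.7  144.1] [-9.1  1.9] [-9.4 -2.2]
frontA2 [ 577.  -241.4  135.2] [-1.   0.2] [-1.1 -0.2]
frontB2 [ 521.9 -232.4  134.7] [-0.9  0.2] [-0.9 -0.2]
drawer front top edge z84: scene outer
[461.  -25.4  84. ]
[485.6 297.4  84. ]
bottom z6
[485.7 295.6   6. ]
wrist z84 [array([475.2, 159.9,  84. ]), array([460.1, -24.6,  84. ]), array([476.5, -24.6,  84. ])]
till front [array([585.6, 158.6,  90. ]), array([574.3, -36.6,  90. ]), array([750.8, -49. ,  90. ])]
side z84 [450.1 -83.4  84. ] [456.9 -84.6  84. ]
```

Emit:
arm_command:
  motion:
    - [[-1,0.2,-0.2,0,0.05],[-1,0.6,-0.6,0.1,0.1],[-1,0.9,-0.9,0.4,0.157],[-1,1,-0.957,0.8,0.157],[-1,1,-0.957,1,0.157],[-1,1,-0.957,1,0.157],[-1,1,-0.957,1,0.157],[-1,1,-0.957,1,0.157],[-1,1,-0.957,1,0.157],[-1,1,-0.957,1,0.157]]
  newtons: 30

```text
time_s: 1.15
tcp_pos: [430.0, 99.8, 141.5]
tcp_rot: [[0.079, 0.997, 0.002], [0.997, -0.079, 0.0], [0.0, 0.002, -1.0]]
wrist_force: [-0.4, 0.1, 0.7]
opening: 16.4
grip_force: 0.0
```

Emit:
arm_command:
  motion:
    - [[-1,0.2,-0.03,0.1,0],[-1,0.395,-0.03,0.4,0],[-1,0.395,-0.03,0.7,0],[-1,0.395,-0.03,0.8,0],[-1,0.395,-0.03,0.8,0],[-1,0.395,0,0.8,0],[-1,0.395,0.05,0.8,0],[-1,0.395,0.1,0.8,0],[-1,0.395,0.15,0.8,0],[-1,0.395,0.15,0.8,0]]

```text
time_s: 2.15
tcp_pos: [448.6, 138.1, 61.2]
tcp_rot: [[0.079, 0.997, 0.002], [0.997, -0.079, 0.0], [0.0, 0.002, -1.0]]
wrist_force: [-0.0, -0.3, -0.7]
opening: 0.4
grip_force: 0.0
```

Emit:
arm_command:
  motion:
    - [[-1,0,0.05,0,0],[-1,0,0.13,0,0],[-1,0,0.22,0,0],[-1,0,0.32,0,0],[-1,0,0.42,0,0],[-1,0,0.52,0,0],[-1,0,0.62,0,0],[-1,0,0.7,0,0],[-1,0,0.77,0,0],[-1,0,0.8,0,0]]

```text
time_s: 3.15
tcp_pos: [528.1, 131.9, 60.7]
tcp_rot: [[0.079, 0.997, 0.001], [0.997, -0.079, 0.0], [0.0, 0.001, -1.0]]
wrist_force: [-2.8, -0.1, -0.5]
opening: 0.5
grip_force: 1.3
```

```bash
python3 - <<'E'
from h import *
snap('wrist','w1');snap('scene','s1')
a=cv2.imread('pics/w1.png');b=cv2.imread('pics/s1.png')
cv2.imwrite('pics/m2.png',np.vstack([cv2.resize(a,(480,300)),cv2.resize(b[180:300,240:432],(480,300))]))
E
```

```text
(no output)
```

View pics/m2.png

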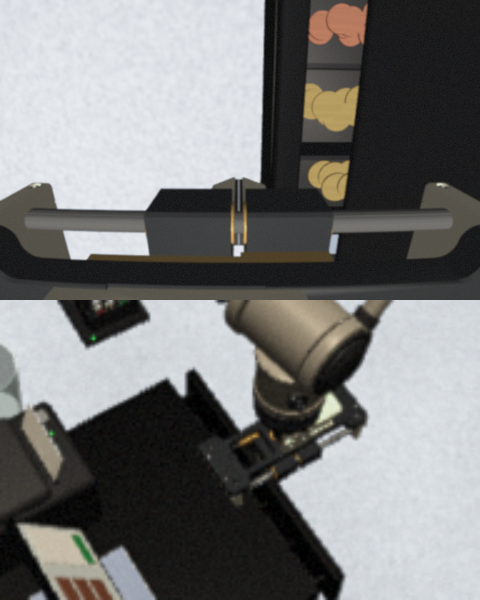

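The drawer is moving with the fingers in contact and has about 40 mm left to go.

Emit:
arm_command:
  motion:
    - [[-1,0,0.03,0,0],[-1,0,0.06,0,0],[-1,0,0.09,0,0],[-1,0,0.12,0,0],[-1,0,0.15,0,0],[-1,0,0.18,0,0],[-1,0,0.21,0,0],[-1,0,0.24,0,0],[-1,0,0.26,0,0],[-1,0,0.27,0,0]]

```text
time_s: 4.25
tcp_pos: [552.4, 130.0, 60.7]
tcp_rot: [[0.078, 0.997, -0.004], [0.997, -0.078, 0.0], [-0.0, -0.004, -1.0]]
wrist_force: [-11.5, 1.2, 9.3]
opening: 0.5
grip_force: 6.4
```

Emit:
arm_command:
  motion:
    - [[-1,0,0.01,0,0],[-1,0,0.02,0,0],[-1,0,0.03,0,0],[-1,0,0.04,0,0],[-1,0,0.05,0,0],[-1,0,0.06,0,0],[-1,0,0.06,0,0],[-1,0,0.06,0,0],[-1,0,0.06,0,0],[-1,0,0.06,0,0]]

```text
time_s: 5.25
tcp_pos: [552.4, 130.0, 60.9]
tcp_rot: [[0.078, 0.997, -0.016], [0.997, -0.078, -0.0], [-0.002, -0.016, -1.0]]
wrist_force: [-30.8, 1.5, 24.1]
opening: 0.5
grip_force: 16.7
```

```bash
python3 - <<'E'
from h import *
snap('wrist','w2');snap('scene','s2');snap('side','d2')
a=cv2.imread('pics/w2.png');b=cv2.imread('pics/s2.png');d=cv2.imread('pics/d2.png')
R=lambda i,x,y,w,h:cv2.resize(i[y:y+h,x:x+w],(400,300),interpolation=cv2.INTER_CUBIC)
cv2.imwrite('pics/m3.png',np.vstack([np.hstack([R(a,160,0,320,240),R(b,300,190,120,90)]),np.hstack([R(b,330,210,60,45),R(d,280,120,140,105)])]))
print(read_state()['wrist_force'],read_state()['moment'])
E
```

```text
[-31.17376105   2.58684646  23.67063545] [ 0.24367763  4.03760918 -0.00637472]
```

View pics/m3.png

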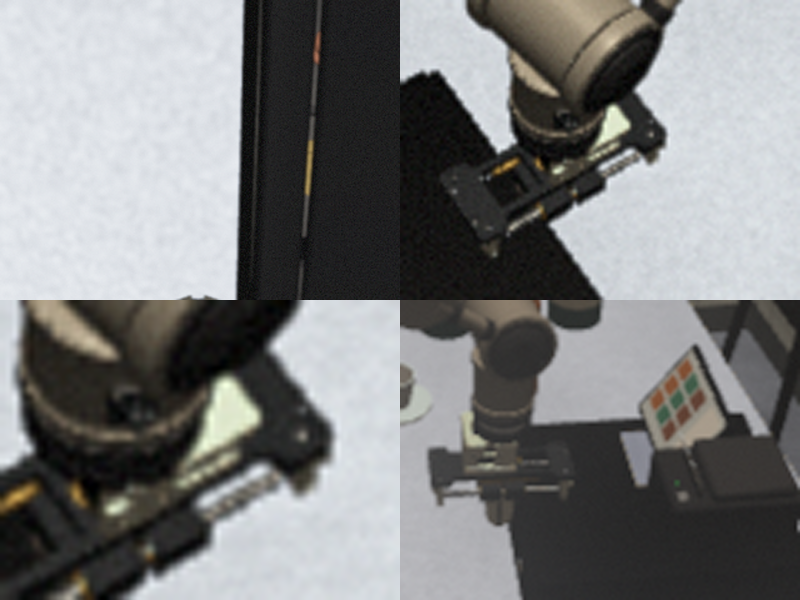

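Force rose to 31 N with no motion, so the drawer is probably on its stop, but the pushing might be blocked somewhere else. I'll back off and compare.

Emit:
arm_command:
  motion:
    - [[-1,0,-0.06,0,0],[-1,0,-0.1,0,0],[-1,0,-0.3,0,0],[-1,0,-0.6,0,0],[-1,0,-0.6,-0.3,0],[-1,0,-0.6,-0.6,0],[-1,0,-0.6,-1,0],[-1,0,-0.6,-1,0],[-1,0,-0.6,-1,0],[-1,0,-0.6,-1,0]]

```text
time_s: 6.4
tcp_pos: [500.0, 133.9, 159.7]
tcp_rot: [[0.079, 0.997, -0.001], [0.997, -0.079, -0.0], [-0.0, -0.001, -1.0]]
wrist_force: [0.1, 0.7, -0.0]
opening: 0.6
grip_force: 0.0
```

```bash
python3 - <<'E'
from h import *
snap('wrist','w3');snap('scene','s3')
a=cv2.imread('pics/w3.png');b=cv2.imread('pics/s3.png')
R=lambda i,x,y,w,h:cv2.resize(i[y:y+h,x:x+w],(800,300) if w>2*h else (400,300),interpolation=cv2.INTER_CUBIC)
cv2.imwrite('pics/m4.png',np.vstack([R(a,320,0,320,120),np.hstack([R(b,300,190,120,90),R(b,340,235,60,45)])]))
E
```

```text
(no output)
```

View pics/m4.png

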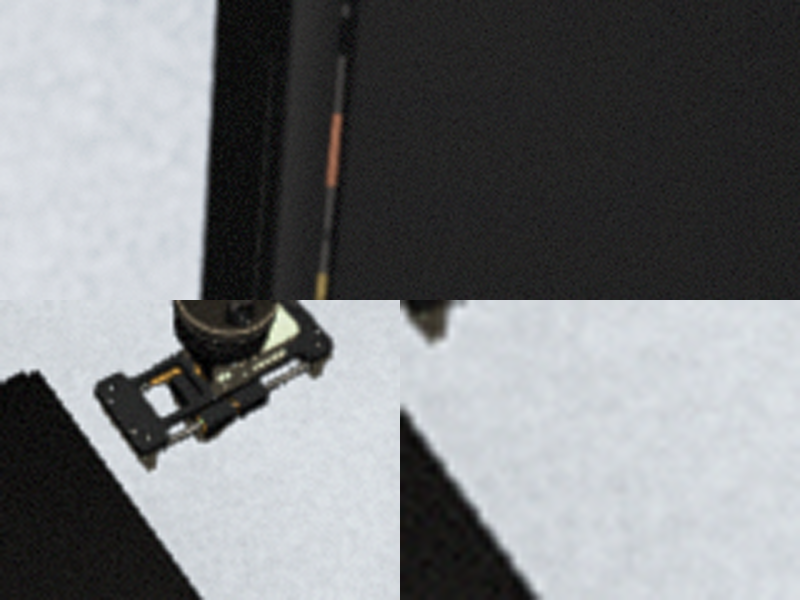

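```bash
python3 - <<'E'
from h import *
np.set_printoptions(precision=1,suppress=True)
w=load('w3');s=load('s3');w0=load('wrist0')
xh=np.array([.997,-.0776])
P=lambda n,u,v,z:print(n,(p:=atz(w,320+u/2.5,v/2.5,z)),'till-x',p[:2]@xh)
P('face z6',218,0,6);P('face z6',203,290,6)
for u in (268,275,280,290): P(f'top {u}',u,150,84)
P('plate inner84',330,150,84);P('till90',340,150,90);P('coin',334,150,50)
for u,v in [(394,0),(382,120)]: p=atz(w0,u,v,90);print('till edge w0',p,p[:2]@xh)
p=atz(s,300+40/400*120,190+(375-300)*.3,90);print('scene corner',p,p[:2]@xh)
g=cv2.cvtColor(w['color'],cv2.COLOR_RGB2GRAY);print(g[50:70,395:470].mean(0).round().astype(int).tolist())
E
```

```text
face z6 [584.8 287.3   6. ] till-x 560.7283748840064
face z6 [578.1 194.4   6. ] till-x 561.2409641676747
top 268 [576.1 232.6  84. ] till-x 556.3315300058293
top 275 [577.9 232.5  84. ] till-x 558.1080549276464
top 280 [579.2 232.5  84. ] till-x 559.3781591375246
top 290 [581.7 232.3  84. ] till-x 561.9213509910471
plate inner84 [591.9 231.7  84. ] till-x 572.1369365267728
till90 [592.  231.1  90. ] till-x 572.3326193384287
coin [606.4 234.5  50. ] till-x 586.3527255644813
till edge w0 [585.6 158.6  90. ] 571.5382304573399
till edge w0 [580.3  63.2  90. ] 573.6423015299268
scene corner [562.3 -24.4  90. ] 562.5546761646067
[214, 216, 217, 218, 218, 218, 212, 178, 116, 52, 19, 14, 13, 16, 14, 15, 14, 14, 15, 15, 15, 16, 15, 15, 15, 15, 14, 14, 15, 15, 25, 24, 22, 16, 16, 15, 19, 24, 33, 40, 44, 45, 44, 44, 43, 41, 40, 39, 38, 37, 36, 34, 33, 33, 34, 38, 62, 94, 113, 103, 70, 36, 22, 26, 30, 33, 35, 34, 34, 34, 34, 36, 34, 35, 34]
```

```bash
python3 - <<'E'
from h import *
xh=np.array([.997,-.0776])
for f in ['w1','w2','w3']:
    w=load(f);g=cv2.cvtColor(w['color'],cv2.COLOR_RGB2GRAY).astype(int)
    for v in (5,60):
        r=g[v-2:v+3].mean(0); u=np.argmax((r[:-1]>110)&(r[1:]<=110)&(np.arange(639)>300))
        p6=atz(w,u,v,6)[:2]@xh;p84=atz(w,u,v,84)[:2]@xh
        print(f,v,u,'cam till-x',np.array(w['cam_to_world'])[:2,3]@xh,p6.round(1),p84.round(1))
    r=g[58:63].mean(0);print(r[u-3:u+90].astype(int).tolist() if f=='w2' else '')
E
```

```text
w1 5 352 cam till-x 515.9365945585458 534.8 527.4
w1 60 351 cam till-x 515.9365945585458 534.9 527.4

w2 5 354 cam till-x 542.6860660595884 559.1 552.7
w2 60 353 cam till-x 542.6860660595884 559.3 552.8
[225, 224, 207, 137, 60, 19, 14, 11, 14, 16, 13, 14, 17, 14, 19, 32, 50, 51, 35, 19, 17, 18, 17, 25, 23, 32, 33, 33, 35, 34, 34, 32, 36, 32, 32, 33, 33, 34, 32, 34, 33, 32, 33, 31, 32, 34, 30, 29, 31, 31, 29, 31, 31, 31, 33, 32, 29, 24, 30, 32, 57, 79, 81, 67, 42, 20, 20, 20, 25, 25, 29, 29, 28, 30, 29, 31, 31, 29, 28, 29, 30, 26, 31, 29, 30, 30, 30, 28, 30, 31, 31, 27, 29]
w3 5 406 cam till-x 488.003928844195 559.9 541.1
w3 60 403 cam till-x 488.003928844195 559.9 541.0
```

w2 and w3 agree: the drawer face stayed put after release (559→560 mm) and the plate's inner edge sits at the housing rim, so it is home and latched. Next, over to the terminal.

Emit:
arm_command:
  motion:
    - [[1,-0.1,0,-0.3,0],[1,-0.3,0.1,-0.6,0],[1,-0.7,0.2,-0.8,0],[1,-1,0.25,-0.8,0],[1,-1,0.25,-0.8,0],[1,-1,0.25,-0.8,0],[1,-1,0.25,-0.8,0],[1,-1,0.25,-0.8,0],[1,-1,0.25,-0.8,0],[1,-1,0.25,-0.8,0]]

```text
time_s: 7.5
tcp_pos: [517.2, 33.0, 240.6]
tcp_rot: [[0.077, 0.997, -0.0], [0.997, -0.077, 0.0], [0.0, -0.0, -1.0]]
wrist_force: [0.6, 1.1, -0.5]
opening: 75.8
grip_force: 0.0
```

Emit:
arm_command:
  motion:
    - [[1,-0.2,0.05,0,0],[1,-0.5,0.1,0,0],[1,-0.8,0.2,0,0],[1,-1,0.25,0,0],[1,-1,0.25,0,0],[1,-1,0.25,0,0],[1,-1,0.25,0,0],[1,-1,0.25,0,0],[1,-1,0.25,0,0],[1,-1,0.25,0,0]]

```text
time_s: 8.5
tcp_pos: [534.3, -68.7, 240.8]
tcp_rot: [[0.078, 0.997, 0.0], [0.997, -0.078, -0.0], [0.0, 0.0, -1.0]]
wrist_force: [-0.9, 0.2, 0.1]
opening: 91.5
grip_force: 0.0
```

Emit:
arm_command:
  motion:
    - [[1,-0.2,0.05,0,0.05],[1,-0.5,0.1,0,0.1],[1,-0.8,0.2,0,0.122],[1,-0.8,0.2,0,0.122],[1,-0.8,0.2,0,0.122],[1,-0.8,0.2,0,0.122],[1,-0.8,0.2,0,0.122],[1,-0.8,0.2,0,0.122],[1,-0.8,0.2,0,0.122],[1,-0.8,0.2,0,0.122]]

```text
time_s: 9.5
tcp_pos: [548.0, -150.3, 240.9]
tcp_rot: [[0.139, 0.99, 0.0], [0.99, -0.139, -0.0], [-0.0, 0.0, -1.0]]
wrist_force: [0.8, 0.2, -0.5]
opening: 91.8
grip_force: 0.0
```

```bash
python3 - <<'E'
from h import *
snap('wrist','w4');snap('scene','s4');snap('side','d4')
a=cv2.imread('pics/w4.png');b=cv2.imread('pics/s4.png');d=cv2.imread('pics/d4.png')
R=lambda i,x,y,w,h,W,H:cv2.resize(i[y:y+h,x:x+w],(W,H),interpolation=cv2.INTER_CUBIC)
cv2.imwrite('pics/m5.png',np.vstack([R(a,160,150,320,140,800,350),np.hstack([R(b,240,140,80,50,400,250),R(d,300,240,80,50,400,250)])]))
E
```

```text
(no output)
```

View pics/m5.png

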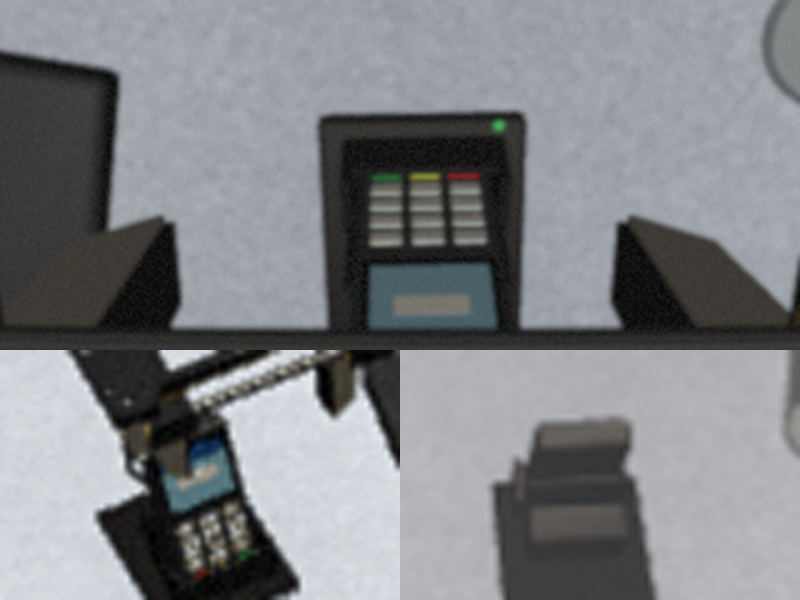

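```bash
python3 - <<'E'
from h import *
np.set_printoptions(precision=1,suppress=True)
w=load('w4');s=load('s4');d=load('d4');st=read_state()
R=np.array(st['tcp_rot']);t=np.array(st['tcp_pos'])
W=lambda u,v:(w,160+u/2.5,150+v/2.5);S=lambda u,v:(s,240+u/5,140+(v-350)/5);D=lambda u,v:(d,300+(u-400)/5,240+(v-350)/5)
def T(n,obs):
    p=tri(obs);print(n,p,'tool',R.T@(p-t),'res',[np.round(proj(c,p)-[u,v],1).tolist() for c,u,v in obs]);return p
a=T('scrBR(+x)',[W(492,262),S(172,516)]);b=T('scrBL',[W(369,263),S(243,492)])
g=T('greenkey',[W(385,177),S(246,553)]);r=T('redkey',[W(463,177),S(202,577)])
q=np.degrees(np.arctan2((a-b)[1],(a-b)[0]));print('yaw of width',q)
u=((a+b)-(g+r))/2;print('up dir',u/np.linalg.norm(u), np.linalg.norm(u))
T('top front +x',[D(630,420),S(228-78,105+350)])
for uv in [(322,118),(524,115)]: p=atz(w,*W(*uv)[1:],10);print('foot front',p,R.T@(p-t))
E
```

```text
scrBR(+x) [ 576.1 -217.4   96.5] tool [-62.3  37.1 144.2] res [[-0.3, -0.5], [-0.1, -0.1]]
scrBL [ 527.8 -210.1   94.3] tool [-61.9 -11.8 146.4] res [[-1.9, -2.3], [-0.8, -0.4]]
greenkey [ 536.9 -194.8   48.3] tool [-45.4  -4.9 192.5] res [[-0.6, -0.5], [-0.2, -0.1]]
redkey [ 570.1 -200.7   42.2] tool [-46.7  28.8 198.5] res [[-1.1, -1.3], [-0.5, -0.3]]
yaw of width -8.536385069664485
up dir [-0.  -0.3  1. ] 52.69074836505953
top front +x [ 577.  -241.4  135.2] tool [-86.   41.2 105.6] res [[-1.1, -0.2], [-1.0, 0.2]]
foot front [ 509.7 -176.    10. ] [-30.6 -34.4 230.8]
foot front [ 604.6 -187.7   10. ] [-29.   61.1 230.8]
```

Emit:
arm_command:
  motion:
    - [[1,-0.2,0.04,0,0],[1,-0.5,0.1,0,0],[1,-0.79,0.126,0,0],[1,-0.79,0.126,0,0],[1,-0.79,0.126,0.2,0],[1,-0.79,0.126,0.5,0],[1,-0.79,0.126,0.5,0],[1,-0.79,0.126,0.5,0],[1,-0.79,0.126,0.5,0],[1,-0.79,0.126,0.5,0]]

```text
time_s: 10.65
tcp_pos: [550.2, -230.7, 192.4]
tcp_rot: [[0.139, 0.99, 0.002], [0.99, -0.139, -0.001], [-0.001, 0.003, -1.0]]
wrist_force: [0.2, -0.1, -0.7]
opening: 91.9
grip_force: 0.0
```

```bash
python3 - <<'E'
from h import *
snap('side','d5');snap('wrist','w5')
a=cv2.imread('pics/w5.png');d=cv2.imread('pics/d5.png')
R=lambda i,x,y,w,h,W,H:cv2.resize(i[y:y+h,x:x+w],(W,H),interpolation=cv2.INTER_CUBIC)
cv2.imwrite('pics/m6.png',np.hstack([R(a,200,150,200,150,400,300),R(d,270,190,120,90,400,300)]))
E
```

View pics/m6.png

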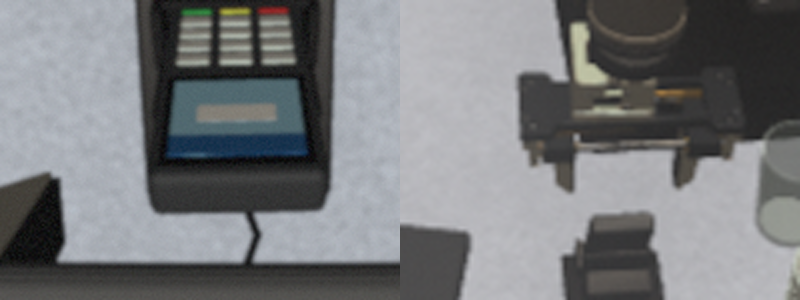

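```bash
python3 - <<'E'
from h import *
np.set_printoptions(precision=1,suppress=True)
w=load('w5');st=read_state();R=np.array(st['tcp_rot']);t=np.array(st['tcp_pos'])
W=lambda u,v:(200+u/2,150+v/2)
for n,u,v,z in [('front topL',149,168,142),('front topR',331,165,142),('back topL',154,211,135.6),('back topR',326,208,135.6),('scr botL',172,78,95.5),('scr botR',300,78,95.5),('scr topL',163,157,128),('scr topR',309,158,128)]:
    p=atz(w,*W(u,v),z);print(n,p,'tool',R.T@(p-t))
w4=load('w4')
for n,a,b in [('sbL',(369,263),(172,78)),('sbR',(492,262),(300,78)),('green',(385,177),(197,11)),('red',(463,177),(274,11))]:
    p=tri([(w4,160+a[0]/2.5,150+a[1]/2.5),(w,*W(*b))]);print(n,p,'tool',R.T@(p-t))
E
```

```text
front topL [ 522.5 -228.8  142. ] tool [ -2.  -27.5  49.8]
front topR [ 579.8 -235.8  142. ] tool [-1.  30.2 49.9]
back topL [ 520.1 -246.9  135.6] tool [-20.2 -27.4  56.2]
back topR [ 577.3 -253.9  135.6] tool [-19.2  30.2  56.3]
scr botL [ 528.4 -212.5   95.5] tool [ 15.1 -24.   96.3]
scr botR [ 576.2 -219.1   95.5] tool [15.1 24.2 96.4]
scr topL [ 525.2 -231.1  128. ] tool [ -3.8 -24.6  63.8]
scr topR [ 574.  -238.3  128. ] tool [-4.2 24.8 63.9]
sbL [ 528.9 -212.4   95.4] tool [ 15.2 -23.6  96.4]
sbR [ 576.5 -220.    92.4] tool [14.3 24.6 99.5]
green [ 537.5 -196.3   45.8] tool [ 32.3 -17.3 146. ]
red [ 571.3 -201.    46.1] tool [ 32.4  16.7 145.8]
```

Aligned within 2 mm. The wrist view shows the terminal upright between the fingers, with its top edge at rows 165–210 of the crop. Descend and grip.

Emit:
arm_command:
  motion:
    - [[1,0.02,0.007,0.1,0],[1,0.02,0.007,0.3,0],[1,0.02,0.007,0.5,0],[1,0.02,0.007,0.7,0],[1,0.02,0.007,0.85,0],[1,0.02,0.007,0.94,0],[1,0.02,0.007,0.94,0],[-1,0.02,0.007,0.94,0],[-1,0.02,0.007,0.94,0],[-1,0.02,0.007,0.94,0]]
  newtons: 20

```text
time_s: 11.75
tcp_pos: [550.9, -228.9, 97.6]
tcp_rot: [[0.139, 0.99, 0.002], [0.99, -0.139, -0.001], [-0.001, 0.002, -1.0]]
wrist_force: [-0.2, 0.1, 0.7]
opening: 72.3
grip_force: 0.0
```

Emit:
arm_command:
  motion:
    - [[-1,0,0,0,0],[-1,0,0,0,0],[-1,0,0,0,0],[-1,0,0,0,0],[-1,0,0,0,0],[-1,0,0,0,0],[-1,-0.0036,0,-0.01,0],[-1,-0.0073,0,-0.02,0],[-1,-0.011,0,-0.03,0],[-1,-0.011,0,-0.03,0]]

```text
time_s: 12.75
tcp_pos: [550.1, -229.5, 99.4]
tcp_rot: [[0.139, 0.99, -0.001], [0.99, -0.139, 0.001], [0.001, -0.001, -1.0]]
wrist_force: [-0.4, 1.4, -2.2]
opening: 59.8
grip_force: 19.9
```

Emit:
arm_command:
  motion:
    - [[-1,-0.018,0,-0.05,0],[-1,-0.036,0,-0.1,0],[-1,-0.055,0,-0.15,0],[-1,-0.073,0,-0.2,0],[-1,-0.091,0,-0.25,0],[-1,-0.118,0,-0.325,0],[-1,-0.146,0,-0.4,0],[-1,-0.2,0,-0.55,0],[-1,-0.25,0,-0.7,0],[-1,-0.25,0,-0.7,0]]

```text
time_s: 13.75
tcp_pos: [547.9, -256.1, 172.4]
tcp_rot: [[0.14, 0.99, 0.004], [0.99, -0.14, -0.003], [-0.003, 0.005, -1.0]]
wrist_force: [0.2, 0.3, -1.7]
opening: 60.2
grip_force: 19.9
```

```bash
python3 - <<'E'
from h import *
for k in range(1): print(read_state()['wrist_force'],read_state()['moment'])
w=snap('wrist','w6');snap('side','d6');snap('scene','s6')
hsv=cv2.cvtColor(w['color'],cv2.COLOR_RGB2HSV);m=cv2.inRange(hsv,(90,60,60),(125,255,255))
n,l,st,c=cv2.connectedComponentsWithStats(m)
for i in np.argsort(-st[1:,4])[:3]+1: print(st[i],c[i])
E
```

```text
[ 0.20895865  0.31693873 -1.69496126] [-0.07341052  0.03851564 -0.04988777]
[ 265  243  106   39 2874] [317.9098817  259.11064718]
[ 259  311  119   13 1381] [316.53801593 316.43953657]
```

Emit:
arm_command:
  motion:
    - [[-1,0.05,-0.03,0,0.04],[-1,0.13,-0.08,0,0.12],[-1,0.23,-0.14,0,0.24],[-1,0.34,-0.21,0,0.38],[-1,0.46,-0.28,0,0.52],[-1,0.57,-0.35,0,0.66],[-1,0.67,-0.42,0,0.8],[-1,0.75,-0.47,0,0.9],[-1,0.81,-0.51,0,0.95],[-1,0.84,-0.52,0,0.96]]

```text
time_s: 14.9
tcp_pos: [506.3, -162.8, 169.2]
tcp_rot: [[0.581, 0.814, -0.001], [0.814, -0.581, 0.001], [-0.0, -0.002, -1.0]]
wrist_force: [-0.5, -0.2, -2.3]
opening: 59.9
grip_force: 19.9
```

Emit:
arm_command:
  motion:
    - [[-1,0.03,-0.05,0,0.04],[-1,0.1,-0.13,0,0.12],[-1,0.15,-0.23,0,0.24],[-1,0.15,-0.34,0,0.38],[-1,0.15,-0.46,0,0.52],[-1,0.15,-0.57,0,0.66],[-1,0.15,-0.67,0,0.8],[-1,0.15,-0.75,0,0.9],[-1,0.15,-0.81,0,0.95],[-1,0.15,-0.84,0,0.96]]

```text
time_s: 15.9
tcp_pos: [447.0, -102.8, 169.7]
tcp_rot: [[0.891, 0.454, -0.0], [0.454, -0.891, 0.0], [-0.0, -0.0, -1.0]]
wrist_force: [-0.5, 0.1, -1.8]
opening: 60.2
grip_force: 19.9
```

Emit:
arm_command:
  motion:
    - [[-1,0,-0.01,0,0.04],[-1,0,-0.03,0,0.12],[-1,0,-0.06,0,0.24],[-1,0,-0.1,0,0.38],[-1,0,-0.15,0.1,0.52],[-1,0,-0.2,0.2,0.66],[-1,0,-0.2,0.3,0.8],[-1,0,-0.2,0.4,0.9],[-1,0,-0.2,0.5,0.94],[-1,0,-0.2,0.5,0.94]]

```text
time_s: 16.9
tcp_pos: [437.7, -85.2, 118.6]
tcp_rot: [[1.0, 0.001, -0.002], [0.001, -1.0, 0.001], [-0.002, -0.001, -1.0]]
wrist_force: [-0.6, 0.2, -2.5]
opening: 59.9
grip_force: 19.9
```

```bash
python3 - <<'E'
from h import *
print(read_state()['q'],read_state()['wrist_force'])
w=snap('wrist','w7');d=snap('side','d7');s=snap('scene','s7')
for f in ['w6','w7']:
  w=load(f);hsv=cv2.cvtColor(w['color'],cv2.COLOR_RGB2HSV);m=cv2.inRange(hsv,(90,60,60),(125,255,255))
  n,l,st,c=cv2.connectedComponentsWithStats(m)
  for i in np.argsort(-st[1:,4])[:3]+1: print(f,st[i],c[i])
E
```

```text
[-2.08728312e+01  2.01870716e+01  1.08885824e+02 -1.81002013e-03
  5.10615414e+01  6.90434713e+01] [-0.59519781  0.17430684 -2.45725974]
w6 [ 265  243  106   39 2874] [317.9098817  259.11064718]
w6 [ 259  311  119   13 1381] [316.53801593 316.43953657]
w7 [ 265  244  106   38 2822] [317.90680369 259.18284904]
w7 [ 259  311  119   13 1367] [316.79590344 316.40160936]
```

Emit:
arm_command:
  motion:
    - [[-1,0,0,0.05,0],[-1,0,0,0.12,0],[-1,0,0,0.2,0],[-1,0,0,0.28,0],[-1,0,0,0.34,0],[-1,0,0,0.38,0],[-1,0,0,0.4,0],[-1,0,0,0.42,0],[-1,0,0,0.43,0],[-1,0,0,0.43,0]]

```text
time_s: 18.05
tcp_pos: [438.3, -85.3, 76.7]
tcp_rot: [[1.0, 0.001, 0.0], [0.001, -1.0, -0.0], [0.0, 0.0, -1.0]]
wrist_force: [-0.1, 0.3, -3.1]
opening: 60.1
grip_force: 19.9
```

Emit:
arm_command:
  motion:
    - [[-1,0,0,0.01,0],[-1,0,0,0.024,0],[-1,-0.015,0,0.028,0],[-1,-0.035,0,0.034,0],[-1,-0.055,0,0.039,0],[-1,-0.07,0,0.044,0],[-1,-0.09,0,0.051,0],[-1,-0.115,0,0.06,0],[-1,-0.137,0,0.069,0],[-1,-0.137,0,0.069,0]]

```text
time_s: 19.05
tcp_pos: [424.5, -85.6, 70.2]
tcp_rot: [[1.0, 0.002, 0.001], [0.002, -1.0, -0.001], [0.001, 0.001, -1.0]]
wrist_force: [0.3, -0.5, 6.0]
opening: 59.8
grip_force: 20.0
```

```bash
cat >> h.py <<'E'
def screen(f):
    w=load(f);hsv=cv2.cvtColor(w['color'],cv2.COLOR_RGB2HSV);m=cv2.inRange(hsv,(90,60,60),(125,255,255))
    m=cv2.morphologyEx(m,cv2.MORPH_CLOSE,np.ones((5,5)));n,l,st,c=cv2.connectedComponentsWithStats(m)
    return [st[i].tolist() for i in np.argsort(-st[1:,4])[:3]+1]
E
python3 - <<'E'
from h import *
snap('wrist','w8');print(screen('w7'),screen('w8'))
# model: wrist cam in tool frame, predicted screen bottom/top rows vs theta
w=load('w8');st=read_state();R=np.array(st['tcp_rot']);t=np.array(st['tcp_pos'])
for th in range(15,56,5):
    a=np.radians(th);up=np.array([-np.sin(a),0,-np.cos(a)]);n=np.array([np.cos(a),0,-np.sin(a)])
    o=np.array([0,0,-5])
    print(th,[np.round(proj(w,t+R@(o+up*(s-82)+n*9.5+np.array([0,y,0]))),1).tolist() for s,y in [(70.4,-24.5),(70.4,24.5),(104,24.5)]])
E
```

```text
[[265, 244, 106, 38, 2846], [259, 311, 119, 13, 1377]] [[265, 242, 107, 40, 3232], [260, 311, 117, 19, 2164]]
15 [[269.9, 241.6], [370.7, 241.6], [381.9, 294.5]]
20 [[269.6, 241.1], [371.1, 241.2], [381.7, 299.3]]
25 [[269.2, 240.9], [371.6, 241.0], [381.3, 303.7]]
30 [[268.8, 241.0], [372.0, 241.0], [381.0, 307.9]]
35 [[268.4, 241.2], [372.5, 241.3], [380.5, 311.7]]
40 [[268.0, 241.8], [372.9, 241.8], [380.0, 315.1]]
45 [[267.5, 242.5], [373.4, 242.6], [379.4, 318.1]]
50 [[267.1, 243.6], [373.9, 243.6], [378.7, 320.6]]
55 [[266.7, 244.8], [374.3, 244.9], [378.1, 322.7]]
```

```bash
cat >> h.py <<'E'
def row(w,th,s,st,y=0):
    R=np.array(st['tcp_rot']);t=np.array(st['tcp_pos']);a=np.radians(th)
    up=np.array([-np.sin(a),0,-np.cos(a)]);n=np.array([np.cos(a),0,-np.sin(a)])
    return proj(w,t+R@(np.array([0,0,-5])+up*(s-82)+n*9.5+np.array([0,y,0])))
E
python3 - <<'E'
from h import *
from scipy.optimize import brentq
w=load('w8');st=read_state()
g=cv2.cvtColor(load('w8')['color'],cv2.COLOR_RGB2GRAY);g7=cv2.cvtColor(load('w7')['color'],cv2.COLOR_RGB2GRAY)
print(g[225:400:1,318].tolist());print(g7[225:400,318].tolist())
s=brentq(lambda s:row(w,20,s,st)[1]-324,90,130);print(s)
for th in (20,25,30,35,40,45,50):print(th,row(w,th,s,st)[1],row(w,th,36,st)[1])
E
```

```text
[75, 45, 40, 41, 34, 37, 34, 41, 38, 37, 41, 36, 23, 21, 13, 17, 21, 50, 88, 109, 115, 115, 112, 116, 113, 114, 112, 114, 114, 115, 115, 116, 114, 113, 114, 113, 113, 114, 112, 112, 114, 113, 113, 113, 120, 129, 142, 147, 148, 149, 148, 147, 147, 147, 144, 130, 95, 54, 28, 46, 52, 48, 53, 53, 63, 57, 62, 66, 71, 75, 78, 77, 80, 85, 83, 87, 84, 86, 89, 88, 87, 87, 86, 86, 84, 71, 66, 55, 52, 49, 55, 48, 56, 51, 50, 53, 48, 49, 55, 48, 56, 50, 57, 57, 34, 28, 9, 18, 9, 14, 12, 16, 18, 16, 21, 36, 45, 43, 50, 44, 50, 48, 45, 50, 42, 29, 18, 19, 22, 17, 14, 25, 17, 14, 24, 21, 23, 15, 24, 25, 10, 16, 8, 20, 16, 30, 17, 21, 29, 22, 24, 20, 17, 24, 18, 24, 38, 43, 41, 44, 46, 56, 62, 67, 65, 62, 63, 61, 64, 69, 63, 66, 63, 66, 66]
[132, 166, 186, 180, 128, 64, 35, 32, 39, 32, 34, 38, 41, 39, 27, 25, 10, 11, 17, 60, 89, 100, 105, 99, 101, 105, 104, 99, 101, 105, 101, 102, 101, 104, 100, 101, 103, 100, 102, 104, 102, 103, 107, 112, 124, 131, 131, 130, 131, 132, 132, 131, 129, 131, 126, 114, 86, 51, 32, 43, 54, 50, 54, 59, 59, 68, 65, 68, 71, 77, 81, 81, 84, 85, 87, 88, 90, 92, 94, 90, 89, 90, 89, 89, 87, 80, 61, 53, 47, 48, 44, 43, 43, 45, 50, 59, 62, 44, 26, 9, 10, 14, 10, 9, 18, 8, 22, 28, 34, 34, 34, 38, 39, 47, 53, 60, 57, 55, 54, 51, 57, 52, 55, 50, 48, 32, 24, 23, 24, 19, 21, 24, 15, 20, 23, 24, 11, 17, 21, 19, 25, 26, 13, 17, 19, 14, 22, 22, 19, 19, 16, 22, 21, 27, 30, 19, 37, 46, 47, 46, 49, 59, 67, 69, 64, 67, 67, 69, 69, 66, 67, 64, 67, 70, 64]
115.10870977306102
20 323.99999999999886 198.66496880945672
25 329.96551350148195 193.99383159249248
30 335.26233833087855 189.67269050270176
35 339.8486205283825 185.74097708441357
40 343.69809937535103 182.24184967731497
45 346.7991261497193 179.22231106013987
50 349.1532238129748 176.73321474810265
```

Emit:
arm_command:
  motion:
    - [[-1,-0.03,0,0.01,0],[-1,-0.06,0,0.023,0],[-1,-0.09,0,0.037,0],[-1,-0.12,0,0.052,0],[-1,-0.15,0,0.068,0],[-1,-0.18,0,0.085,0],[-1,-0.21,0,0.105,0],[-1,-0.24,0,0.125,0],[-1,-0.26,0,0.14,0],[-1,-0.26,0,0.14,0]]

```text
time_s: 20.1
tcp_pos: [397.9, -85.1, 55.5]
tcp_rot: [[1.0, 0.001, -0.001], [0.001, -1.0, 0.001], [-0.001, -0.001, -1.0]]
wrist_force: [0.6, -1.0, 0.0]
opening: 59.8
grip_force: 20.0
```

```bash
python3 - <<'E'
from h import *
w=snap('wrist','w9');st=read_state();print(screen('w9'))
g=cv2.cvtColor(w['color'],cv2.COLOR_RGB2GRAY);print(g[150:250,318].tolist());print(g[305:365,318].tolist())
E
```

```text
[[265, 241, 107, 42, 3785], [261, 311, 114, 30, 3291]]
[50, 88, 129, 155, 163, 166, 166, 164, 166, 168, 173, 177, 183, 164, 115, 65, 48, 66, 105, 146, 160, 161, 164, 167, 167, 169, 169, 173, 182, 182, 158, 108, 61, 49, 63, 107, 147, 163, 162, 165, 166, 166, 165, 166, 170, 173, 178, 170, 129, 78, 54, 48, 63, 105, 146, 162, 163, 165, 164, 165, 167, 166, 169, 172, 178, 182, 165, 117, 68, 49, 49, 48, 48, 50, 45, 50, 50, 51, 50, 51, 51, 47, 40, 43, 24, 17, 22, 9, 9, 13, 40, 89, 135, 148, 148, 147, 149, 147, 147, 150]
[88, 89, 86, 87, 83, 95, 120, 141, 136, 110, 81, 63, 69, 67, 64, 66, 69, 67, 65, 69, 65, 65, 66, 67, 66, 67, 69, 64, 66, 73, 66, 67, 67, 67, 57, 44, 43, 38, 50, 49, 51, 47, 50, 50, 44, 31, 18, 16, 8, 20, 15, 16, 10, 13, 16, 25, 15, 22, 23, 27]
```

```bash
python3 - <<'E'
from h import *
from scipy.optimize import brentq,least_squares
st=read_state();W={f:load(f) for f in('w7','w8','w9')}
w=W['w9']
k=[brentq(lambda s:row(w,20,s,st)[1]-r,10,130) for r in (229,324)];print(k)
for th in range(20,56,5):print(th,[round(row(w,th,s,st)[1],1) for s in k])
R=np.array(st['tcp_rot']);t=np.array(st['tcp_pos'])
for f in('w9','w8'): 
    T=np.array(load(f)['cam_to_world']);print(T[:3,3])
g=cv2.cvtColor(w['color'],cv2.COLOR_RGB2GRAY);print(g[0:150,318].tolist())
for f in ('w7','w8'): print(cv2.cvtColor(W[f]['color'],cv2.COLOR_RGB2GRAY)[150:232,318].tolist())
E
```

```text
[61.61737969729763, 115.10986569777718]
20 [np.float64(229.0), np.float64(324.0)]
25 [np.float64(227.6), np.float64(330.0)]
30 [np.float64(226.5), np.float64(335.3)]
35 [np.float64(225.7), np.float64(339.9)]
40 [np.float64(225.3), np.float64(343.7)]
45 [np.float64(225.2), np.float64(346.8)]
50 [np.float64(225.5), np.float64(349.2)]
55 [np.float64(226.1), np.float64(350.8)]
[475.97860624 -83.76930464 199.1862239 ]
[502.34034702 -84.041278   214.02276861]
[177, 177, 178, 174, 176, 176, 177, 178, 176, 176, 174, 175, 176, 175, 174, 176, 173, 176, 176, 176, 178, 178, 178, 180, 178, 178, 178, 176, 174, 175, 174, 172, 174, 177, 175, 174, 175, 175, 176, 175, 176, 178, 175, 180, 178, 179, 179, 178, 177, 175, 173, 174, 177, 175, 178, 178, 176, 176, 178, 179, 180, 179, 179, 181, 179, 178, 178, 179, 177, 178, 178, 178, 176, 176, 176, 175, 176, 173, 178, 176, 176, 176, 176, 175, 176, 175, 175, 174, 174, 174, 169, 172, 175, 175, 180, 181, 181, 184, 183, 185, 182, 182, 182, 180, 181, 184, 180, 183, 181, 180, 180, 178, 175, 175, 173, 177, 176, 177, 181, 181, 179, 184, 182, 181, 183, 173, 136, 90, 53
[... 181 characters left out ...]
, 185, 187, 188, 187, 185, 182, 168, 128, 77, 40, 40, 62, 94, 108, 113, 135, 162, 165, 128, 76, 74, 96, 111, 111, 117, 137, 175, 182, 149, 105, 90, 104, 107, 114, 116, 134, 166, 185, 174, 119, 75, 96, 109, 112, 116, 119, 137, 165, 187, 175, 119, 76, 95, 108, 111, 112, 115, 119, 132, 166, 186, 180, 128, 64, 35]
[181, 178, 176, 172, 173, 174, 174, 176, 162, 126, 76, 42, 35, 39, 59, 92, 112, 122, 122, 132, 156, 167, 154, 104, 54, 70, 106, 126, 126, 127, 131, 140, 162, 182, 166, 112, 68, 89, 115, 121, 123, 129, 129, 139, 161, 182, 169, 117, 63, 79, 110, 122, 126, 126, 128, 130, 140, 164, 183, 172, 120, 67, 64, 99, 118, 123, 125, 128, 130, 128, 135, 160, 181, 172, 130, 75, 45, 40, 41, 34, 37, 34]
```

```bash
cat >> h.py <<'E'
from scipy.optimize import least_squares
OBS={'w7':(174,243.6,323.2),'w8':(159,242.2,329.2),'w9':(126.3,241,339.2)}
def rows(p,ss,st,w):
    th,ds,dn=p;R=np.array(st['tcp_rot']);t=np.array(st['tcp_pos']);a=np.radians(th)
    up=np.array([-np.sin(a),0,-np.cos(a)]);n=np.array([np.cos(a),0,-np.sin(a)])
    return np.array([proj(w,t+R@(np.array([0,0,-5])+up*(s-82+ds)+n*(9.5+dn)))[1] for s in ss])
def fit(st,w,OBS=OBS):
    # global: ds,dn,sbot,stop from w7 with th=20 ; slip allowed via ds per later image
    r=least_squares(lambda g:np.r_[rows((20,g[0],0),(0,g[1],g[2]),st,w)-OBS['w7']],(0,70.4,112)).x
    out={'w7':r}
    for f,o in OBS.items():
        if f!='w7': 
            q=least_squares(lambda p:rows((p[0],p[1],p[2]),(0,r[1],r[2]),st,w)-np.array(o),(35,r[0],0)); out[f]=(q.x,q.cost)
            q=least_squares(lambda p:rows((p[0],r[0],0),(0,r[1],r[2]),st,w)-np.array(o),(35,)); out[f]+=(q.x,q.fun)
    return out
E
python3 - <<'E'
from h import *
np.set_printoptions(precision=1,suppress=True)
# use camera pose consistent with the state at w9
print(fit(read_state(),load('w9')))
E
```

```text
{'w7': array([ 10.1,  62. , 104.7]), 'w8': (array([30.7,  6.2, -4.1]), np.float64(1.8417693326376007e-25), array([28.3]), array([2.5, 1.6, 3.5])), 'w9': (array([53.1,  6.2, -2.7]), np.float64(1.9710163033490113e-25), array([51.9]), array([4.9, 6.6, 9.8]))}
```

Emit:
arm_command:
  motion:
    - [[-1,0,0,0,0],[-1,0,0,0,0],[-1,0,0,-0.03,0],[-1,0.05,0,-0.1,0],[-1,0.1,0,-0.2,0],[-1,0.2,0,-0.35,0],[-1,0.3,0,-0.5,0],[-1,0.4,0,-0.7,0],[-1,0.45,0,-0.85,0],[-1,0.5,0,-0.95,0]]
  newtons: 35

```text
time_s: 21.15
tcp_pos: [449.4, -85.2, 152.5]
tcp_rot: [[1.0, 0.002, 0.002], [0.002, -1.0, -0.0], [0.002, 0.0, -1.0]]
wrist_force: [-0.3, 0.8, -2.1]
opening: 60.4
grip_force: 35.0
```

Emit:
arm_command:
  motion:
    - [[-1,0,0,-0.05,0],[-1,0,0,-0.15,0],[-1,0,0,-0.3,0],[-1,0,0,-0.5,0],[-1,0,0,-0.7,0],[-1,0,0,-0.85,0],[-1,0,0,-0.95,0],[-1,0,0,-1,0],[-1,0,0,-1,0],[-1,0,0,-1,0]]

```text
time_s: 22.15
tcp_pos: [448.2, -85.2, 250.2]
tcp_rot: [[1.0, 0.001, -0.001], [0.001, -1.0, 0.0], [-0.001, -0.0, -1.0]]
wrist_force: [-1.0, -0.0, -1.7]
opening: 60.1
grip_force: 35.0
```

```bash
python3 - <<'E'
from h import *
a=snap('wrist','w10');b=snap('scene','s10');c=snap('side','d10');st=read_state();print(st['tcp_pos'],st['q'],st['wrist_force'])
R=lambda i,x,y,w,h,W,H:cv2.resize(i[y:y+h,x:x+w],(W,H),interpolation=cv2.INTER_CUBIC)
B=lambda c:cv2.cvtColor(c['color'],cv2.COLOR_RGB2BGR)
p=np.array(st['tcp_pos'])+[20,0,-20]
us,vs=proj(b,p).astype(int);ud,vd=proj(c,p).astype(int);print(us,vs,ud,vd)
cv2.imwrite('pics/m7.png',np.vstack([R(B(a),160,40,320,140*2,800,350)[:300],np.hstack([R(B(b),us-40,vs-30,80,60,400,300),R(B(c),ud-32,vd-24,64,48,400,300)])]))
E
```

```text
[448.27274759 -85.1679416  250.14421875] [-2.03990311e+01  1.19421175e+01  9.64539616e+01  4.24036814e-03
  7.16840155e+01  6.95309537e+01] [ 0.18643767  0.71101252 -1.64197132]
325 157 301 202
```

View pics/m7.png

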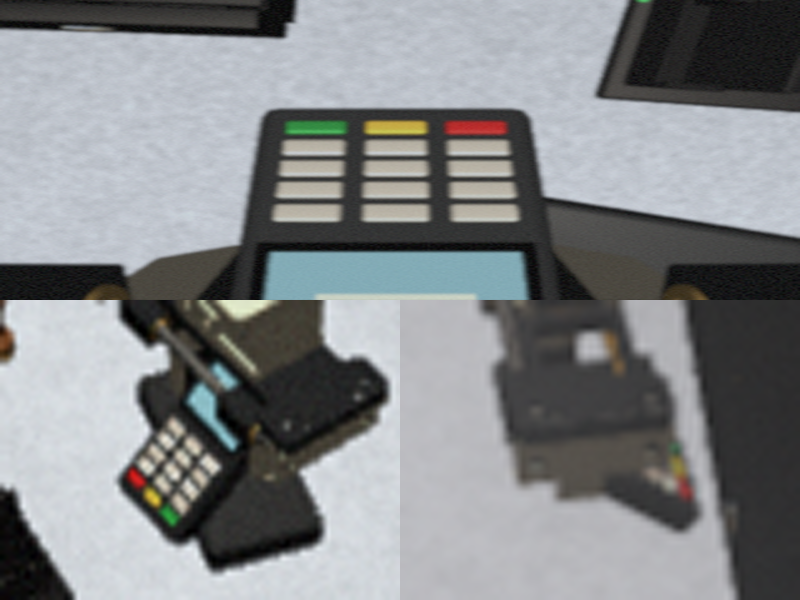

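```bash
python3 - <<'E'
from h import *
np.set_printoptions(precision=1,suppress=True)
w=load('w10');s=load('s10');d=load('d10');st=read_state();t=np.array(st['tcp_pos'])
W=lambda u,v:(w,160+u/2.5,40+v/1.25);S=lambda u,v:(s,285+u/5,127+(v-300)/5);D=lambda u,v:(d,269+(u-400)/6.25,178+(v-300)/6.25)
P={}
for n,o in {'red':[W(476,128),S(137,478)],'red3':[W(476,128),S(137,478),D(684,490)],'green':[W(316,128),S(170,516)],'sbR':[W(526,250),S(188,413)],'sbL':[W(268,250),S(234,452)],'k4R':[W(484,212),S(177,427)],'k4L':[W(306,212),S(210,466)],'footR':[W(524,112),S(122,476)],'footL':[W(266,112),S(180,540)]}.items():
    p=tri(o);P[n]=p;print(n,p-t,[np.round(proj(c,p)-[u,v],1).tolist() for c,u,v in o])
for a,b in [(('sbR','sbL'),('red','green')),(('k4R','k4L'),('red','green')),(('sbR','sbL'),('footR','footL'))]:
    u=P[a[0]]+P[a[1]]-P[b[0]]-P[b[1]];print(a,np.linalg.norm(u)/2,'lean',np.degrees(np.arctan2(-u[0],u[2])))
# wrist-only metric fit: perspective of keypad corners with PnP (known key spacing from docked tri: red-green ~34, greenrow->screen bottom ~52)
# terminal front width 60: foot edge width px & screen-bottom width
E
```

```text
red [ 56.  -15.7 -32.6] [[-0.5, 0.8], [-0.2, 0.0]]
red3 [ 55.9 -17.4 -36.5] [[2.0, 0.1], [-0.5, 0.4], [-0.6, -0.3]]
green [ 56.   18.3 -33.9] [[-0.2, 0.4], [-0.1, 0.0]]
sbR [  9.1 -26.2 -14.8] [[0.2, -1.8], [0.2, -0.2]]
sbL [15.  24.9  2.2] [[-0.1, 1.1], [-0.1, 0.1]]
k4R [ 26.8 -15.7  -6.4] [[-0.4, 1.7], [-0.3, 0.1]]
k4L [27.  18.5 -8. ] [[-0.0, 0.1], [-0.0, 0.0]]
footR [ 61.6 -25.5 -36.5] [[-1.9, 2.5], [-0.6, -0.0]]
footL [ 60.3  30.8 -41.4] [[-1.7, 3.7], [-0.7, 0.2]]
('sbR', 'sbL') 51.64399216111227 lean 58.51795175538587
('k4R', 'k4L') 39.10523960716988 lean 48.19677463275756
('sbR', 'sbL') 58.90713024438136 lean 56.27884709416158
```

```bash
cat > t.py <<'E'
from h import *
def feats(f):
    w=load(f);im=w['color'];hsv=cv2.cvtColor(im,cv2.COLOR_RGB2HSV);F=[]
    for lo,hi in [((50,90,60),(85,255,255)),((22,90,80),(35,255,255)),((174,120,80),(180,255,255))]:
        m=cv2.inRange(hsv,lo,hi)
        if lo[0]==174:m|=cv2.inRange(hsv,(0,120,80),(6,255,255))
        m[:60]=0;m[230:]=0;m[:,:230]=0;m[:,410:]=0
        n,l,st,c=cv2.connectedComponentsWithStats(m);i=1+np.argmax(st[1:,4]);x,y,ww,h,_=st[i];F.append(c[i])
    m=cv2.inRange(hsv,(90,60,60),(125,255,255));m[:220]=0;m[275:]=0
    n,l,st,c=cv2.connectedComponentsWithStats(m);i=1+np.argmax(st[1:,4]);m=l==i
    x,y,ww,h,_=st[i]
    r=np.where(m[y+2])[0]; F+= [(r[0]-.5,y-.5),(r[-1]+.5,y-.5)]
    return np.array(F,float)
F7,F10=feats('w7'),feats('w10')
if __name__=='__main__':
    np.set_printoptions(precision=1,suppress=True)
    print(F7,F10)
    # camera in tool frame from w10 state
    st=read_state();R=np.array(st['tcp_rot']);t=np.array(st['tcp_pos']);w=load('w10')
    def P(p): return proj(w,t+R@p)
    def frame(th):
        a=np.radians(th);return np.array([-np.sin(a),0,-np.cos(a)]),np.array([np.cos(a),0,-np.sin(a)])
    up,n=frame(20);c0=np.array([13,0,2.6]);L=[]
    for uv in F7:
        o,d=ray(w,*uv);o=R.T@(o-t);d=R.T@d;p=o+d*((c0-o)@n)/(d@n);L.append(((p-c0)@up,p[1]))
    L=np.array(L);print('local',L)
    def res(q):
        up,n=frame(q[0]);b=np.array([q[1],q[3],q[2]])
        return np.concatenate([P(b+up*s+np.array([0,y,0]))-f for (s,y),f in zip(L,F10)])
    r=least_squares(res,(45,13,2,0));print(r.x,r.fun.round(1))
E
python3 t.py
```

```text
[[289.7 182.6]
 [316.9 182.5]
 [344.6 181.7]
 [269.5 243.5]
 [365.5 243.5]] [[285.9 141.5]
 [318.  141.7]
 [349.8 141.6]
 [266.5 239.5]
 [369.5 239.5]]
local [[-50.3 -18.2]
 [-50.5  -1.8]
 [-51.4  15. ]
 [  1.9 -24.3]
 [  1.8  21.5]]
[48.  19.8 -7.   0.3] [-0.4  0.7 -0.5  0.3  0.3 -0.9  0.4 -0.   0.2 -0.1]
```

Emit:
arm_command:
  motion:
    - [[-1,0,0,0,0],[-1,0,0,0,0],[-1,0,0,0,0],[-1,0,0,0,0],[-1,0,0,0,0],[-1,0,0,0,0],[-1,0,0,0,0],[-1,0,0,0,0],[-1,0,0,0,0],[-1,0,0,0,0]]

```text
time_s: 23.3
tcp_pos: [448.6, -85.3, 250.8]
tcp_rot: [[1.0, 0.001, 0.0], [0.001, -1.0, -0.0], [0.0, 0.0, -1.0]]
wrist_force: [-0.3, 0.8, -1.6]
opening: 59.7
grip_force: 35.0
```

```bash
python3 - <<'E'
from h import *
from t import feats
snap('wrist','w11');s=snap('scene','s11');print(feats('w10')-feats('w11'))
print('drawer change s3->s11 (mean abs diff, till front strip / whole image outside arm)')
a=load('s3')['color'].astype(int);b=s['color'].astype(int);D=np.abs(a-b).max(2)
print((D[250:310,340:420]>40).sum(),(D[170:280,120:250]>40).sum(),(D[300:400,380:500]>40).sum(),(D[60:160,120:260]>40).sum())
E
```

```text
[[-0.17219102  0.00961056]
 [ 0.10662341  0.01436683]
 [-0.04319092  0.02173765]
 [ 0.         -1.        ]
 [ 0.         -1.        ]]
drawer change s3->s11 (mean abs diff, till front strip / whole image outside arm)
0 0 0 0
```

The terminal is steady at about 48° lean, facing the customer. The drawer is still shut and the bystanders in view haven't moved, so I'm handing in.

```bash
python3 -c "from cell import finish_job;print(finish_job())"
```

```text
the job is handed in; nothing more can be done
None
```

The job is handed in: the drawer is home and stayed shut when released, and the terminal is held still about 19 cm above the counter, facing the customer and leaning back about 48° (the target was about 45°); the bystanders in view had not moved.

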